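# Bring the pepper mill to the front of the spice carousel and hold it there

## Task

Turn the spice carousel by the finger bar on its top until the wooden pepper mill (the one tall jar) stands squarely at the front, over the ledge that sticks out of the carousel's foot, and finish still holding the bar so that the turntable stays still: do not let go at the end. Be gentle: squeeze the light plastic bar with no more than 40 N, do not push on the jars, and leave the other things on the counter where they are.

Things in the scene. Friction and masses are not known exactly. Their poses are not given: they have to be found in the camera images.
- carousel: White plastic foot of the spice carousel, fixed to the counter: a disc 190 mm across, 12 mm high, with a ledge 40 mm wide sticking out at its front. Origin: centre of its underside, on the turning axis; z up; the ledge (the front) points along its own -x.
- ledge_tip (a point): Outer end of the front ledge, on its upper face, 140 mm from the turning axis, 12 mm above the counter.
- front_spot (a point): Fixed point in the air, 69 mm in front of the turning axis (towards the ledge), 146 mm above the counter: where the mill's tip must come.
- turntable (a joint): Turning angle of the turntable (white plastic disc 200 mm across with a low rail, on the foot) in rad: 0 (or 2 pi) = mill at the front; grows counter-clockwise seen from above; it can go from -4 to 10. Turns with light friction (about 0.06 N m) and stays where it is left.
- finger_bar: White plastic finger bar on top of the carousel, on the turning axis, rigid with the turntable: 56 mm long (own x), 14 mm thick (own y), 50 mm high (z from 158 to 208 mm above the counter), standing on a round plate of 84 mm. Origin: centre of its underside; own -x points over to the mill, so the bar is in line with the mill. Nothing else reaches higher than 158 mm near it.
- bar_top (a point): Centre of the finger bar's top face, 208 mm above the counter.
- mill: Wooden pepper mill with waisted body and steel tip, standing on the turntable, fixed there: 44 mm across, 122 mm tall, its axis 69 mm from the turning axis. Origin: centre of its underside, 24 mm above the counter, own -x outward.
- mill_top (a point): Tip of the mill, 146 mm above the counter.
- small_jars: The five equal low jars with aluminium caps on the turntable, fixed there: 46 mm across, 69 mm tall, at 60 degree steps with the mill. Origin: on the turning axis at counter height 0.
- pan_lid: Aluminium saucepan lid lying flat, 180 mm across, 45 mm high with knob. Leave alone. Origin: underside centre.
- strainer: Steel tea strainer, bowl 72 mm across and 28 mm high, wire handle reaching 140 mm along own x. Leave alone. Origin: under the bowl.
- spatula: Orange silicone spatula lying flat along its own x. Leave alone.
- mug: White mug, 80 mm across, 90 mm high. Leave alone. Origin: underside centre.
- soap: Clear washing-up bottle, 60 mm across, 190 mm high. Leave alone. Origin: underside centre.
- salt_pot: Small white salt pot, 48 mm across, 65 mm high, beside the carousel. Leave alone. Origin: underside centre.
There are look-alikes about, which are no part of the job. Leave any black look-alike of the carousel alone.

How it is judged:
At the end, for the whole second after the job is handed in: Through the last second the mill's tip is within 9 mm (about 7 degrees of turn) of the front spot, the turntable turns slower than 0.05 rad/s, and the fingers still hold the bar (contact above 2 N) (horizontal distance between mill_top and front_spot below 0.009 m and velocity of joint turntable between -0.05 and 0.05 rad/s and contact force between the fingers and finger_bar above 2 N); the arm keeps its last pose, push and grip.
It fails at once if the finger bar is squeezed harder than 100 N (both fingers together) (contact force between the fingers and finger_bar above 100 N).
It fails at once if the robot pushes on the mill or the small jars (over 3 N) (contact force between any of the arm, the fingers and mill above 3 N or contact force between any of the arm, the fingers and small_jars above 3 N).
It fails at once if another thing on the counter is moved by more than 20 mm (distance of any of pan_lid, strainer, spatula, mug, soap, salt_pot from where it was at the start of the episode above 0.02 m).
It also fails if it takes over 54 s, if anything falls off the work surface, if the arm or the gripper's body presses on something with over 40 N, if the wrist force passes 120 N, or if a joint passes its speed limit or range.

## Robot

A 6-joint arm with a two-finger parallel gripper is mounted at the origin on the work surface. World frame = base frame: x ahead of the robot, y to its left, z up, the work surface at z = 0. Lengths are in m, angles in rad, forces in N, time in s.
With the tool pointing down it reaches from about 0.3 to 0.85 m from the base axis. Payload 5.4 kg.
Tool frame: the origin (TCP) lies midway between the tips of the shut fingers; the grasp point (between the pads) lies arm.tcp_to_grasp behind it (arm.tcp_to_grasp is the distance from the TCP to the grasp point, in m); z points along the fingers, y is the line along which they close (so a half turn about z gives the same grasp; the last joint's range is limited). The gripper opens to 85 mm and grips with 20 to 120 N. Pads are 22 mm wide; open, the fingers measure 114 mm over their backs; the gripper's body (76 mm by 85 mm) begins 54 mm behind the grasp point. The pads swing forward as they close: fully open they stand 13 mm farther back than shut.
Start: joints at [0.99, 0.158, 1.597, -0, 1.386, -0.21], TCP at [0.208, 0.536, 0.231] pointing down, gripper open.
Joint ranges: [-2.91, 2.91], [-0.94, 2.29], [0.18, 2.7], [-1.29, 4.43], [0.17, 2.64], [-3, 3]. Speed limits (rad/s): [2.57, 2.57, 3.14, 3.14, 3.14, 3.14].

## Interface

Orientations are given as a 3x3 rotation matrix whose columns are the frame's x, y, z axes.
In Python, from bench import readout, get_image, camera_model, arm gives the robot as it stands.
- The arm moves only by the tool arm_command, never from a script. Its argument "plan" is a list of rows, each a list of 5 numbers: the shift along the world's x, y, z in m, then the turn about the world's z in rad, then the opening, from 0 (shut) to 1 (fully open). A call has exactly 8 rows; each row is the pose to reach, as a shift and turn from the pose commanded when the call began; what a row does not reach only later rows make up. A row lasts 1/10 s, in which the tool goes at most 50 mm and 8.59 degrees, less where a joint would pass 70% of its speed; a pose out of reach is approached as far as the arm can. A call with a gripper value outside its range is refused whole. The fingers move at their own pace and stop on an object; "squeeze" is the grip in N (left out, the last holds). Time passes only in rows, so rows that repeat a pose let the fingers close, or fill a call up. It gives the time, the measured TCP pose, the force, the opening and the grip force at its end, in the units of the state.
- readout.get_obs(): the state, without advancing time (a new reading comes with each control period).
- get_image(name): name is "scene" or "top" or "wrist"; returns the picture (420x560x3 uint8, blue, green, red); there is no depth.
- camera_model(name): a dict with "mtx" (3x3 intrinsics, pixels), "k1" (the pictures are not rectified: a ray, as slopes to the right and down, at radius r is drawn at 1 + k1 r^2 times it, then the intrinsics apply), "position" and "rotation" of the camera in the world; the wrist camera has in their place "mount" (4x4, takes a point from camera to tool coordinates, whose origin is the TCP and whose axes are the flange's). Camera axes: x right, y up, looking along -z (the intrinsics and any distortion apply to the point x, -y, -z); pixel columns grow to the right and rows downward; lengths in m; the calibration is good to about 2 mm. A picture is of the moment at which its call begins: read the wrist's pose just before it. camera_model takes no time and is no camera call.
- arm.job_done(): hands the job in; it is judged then, once.
The state is a dict: "time_s": time; "joints": joint angles; "dq": joint speeds; "joint_torque": joint torques, N m; "tcp_pos": TCP position; "tcp_rot": TCP orientation; "ft_force": force on the tool from outside, world axes, zero at the start; "moment": the same for the moment, N m; "finger_gap": finger opening in m; "grasp_force": force on a finger pad.
Only numpy, scipy, OpenCV 4.12 (cv2) and the standard library are available. Lean on these libraries where they do the work, as an engineer would, in place of code of your own. Each camera call takes 0.05 s, during which the arm holds its last target. There are 200 camera calls.

## Working session

There is one attempt and no reset: what is moved stays moved. The work goes in short steps, Python scripts to look and compute and a tool call to move; the robot and the scene stay as the last step left them, time stands still between calls to the robot, and variables do not carry over. Pictures are saved under pics/ and viewed, at most 10 in all, crops included, and the job is handed in when it is done.

Besides the shell and the picture viewer there is one more tool, called as name(argument=value, ...), one argument or row to a line, values as JSON. arm_command: Moves the arm, as the interface text tells. Its arguments: {"type":"object","properties":{"plan":{"type":"array","items":{"type":"array","items":{"type":"number"}}},"squeeze":{"type":"number"}},"required":["plan"]}

```bash
mkdir -p pics
cat > h.py <<'E'
import numpy as np, cv2
from bench import readout, get_image, camera_model, arm
def cam(name,obs=None):
    m=camera_model(name)
    if name=='wrist':
        T=np.array(m['mount']);R=np.array(obs['tcp_rot']);p=np.array(obs['tcp_pos'])
        return np.array(m['mtx']),m['k1'],p+R@T[:3,3],R@T[:3,:3]
    return np.array(m['mtx']),m['k1'],np.array(m['position']),np.array(m['rotation'])
def ray(c,uv):
    K,k1,p,R=c
    d=np.array([k1,0,0,0,0]); uv=np.array(uv,float).reshape(-1,1,2)
    n=cv2.undistortPoints(uv,K,d).reshape(-1,2)
    return p,np.c_[n[:,0],-n[:,1],-np.ones(len(n))]@R.T
def onz(c,uv,z):
    p,d=ray(c,uv); return p+d*((z-p[2])/d[:,2])[:,None]
def proj(c,P):
    K,k1,p,R=c
    q=(np.atleast_2d(P)-p)@R; q=q*[1,-1,-1]
    return cv2.projectPoints(q.reshape(-1,1,3),np.zeros(3),np.zeros(3),K,np.array([k1,0,0,0,0.]))[0].reshape(-1,2)
def tri(c1,u1,c2,u2):
    A=np.zeros((3,3));b=np.zeros(3);L=[]
    for c,u in((c1,u1),(c2,u2)):
        p,d=ray(c,u);d=d[0]/np.linalg.norm(d[0]);M=np.eye(3)-np.outer(d,d);A+=M;b+=M@p;L.append((p,M))
    X=np.linalg.solve(A,b); return X,[np.linalg.norm(M@(X-p)) for p,M in L]
E
python3 - <<'E'
from h import *
o=readout.get_obs();print({k:np.round(v,3).tolist() for k,v in o.items()})
ims=[get_image(n) for n in('scene','top')]
for n,i in zip(('scene','top'),ims): cv2.imwrite(f'pics/{n}0.png',i)
for n in('scene','top'): c=cam(n);print(n,c[2].round(3),c[1],c[0].round(1).tolist(),c[3].round(2).tolist())
for k in dir(arm): 
  if k[0]!='_':print(k,getattr(arm,k))
E
```

```text
{'time_s': 0.0, 'joints': [0.99, 0.159, 1.598, -0.0, 1.386, -0.21], 'dq': [0.002, 0.002, 0.0, 0.0, -0.001, -0.002], 'joint_torque': [-0.001, -39.6, -33.143, -0.0, 0.009, 0.0], 'tcp_pos': [0.208, 0.535, 0.23], 'tcp_rot': [[-0.932, 0.362, -0.001], [0.362, 0.932, -0.002], [0.0, -0.002, -1.0]], 'ft_force': [0.039, 0.398, 0.986], 'moment': [0.014, 0.01, 0.029], 'grasp_force': 0.0, 'finger_gap': 0.086}
scene [ 1.165 -0.64   1.179] -0.032078171480433446 [[494.2, 0.0, 277.8], [0.0, 494.2, 203.8], [0.0, 0.0, 1.0]] [[0.69, -0.53, 0.49], [0.72, 0.51, -0.47], [-0.0, 0.68, 0.74]]
top [0.391 0.005 1.214] -0.05310036868405319 [[387.3, 0.0, 278.2], [0.0, 387.3, 209.8], [0.0, 0.0, 1.0]] [[-0.03, 0.99, -0.1], [-1.0, -0.03, 0.01], [0.01, 0.1, 0.99]]
Unreachable <class 'bench.Unreachable'>
job_done <function connect.<locals>.done at 0x7fb76b3882c0>
tcp_to_grasp 0.0187
```

View pics/scene0.png

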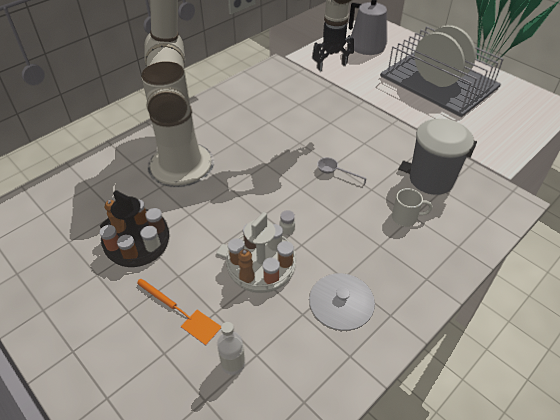

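View pics/top0.png

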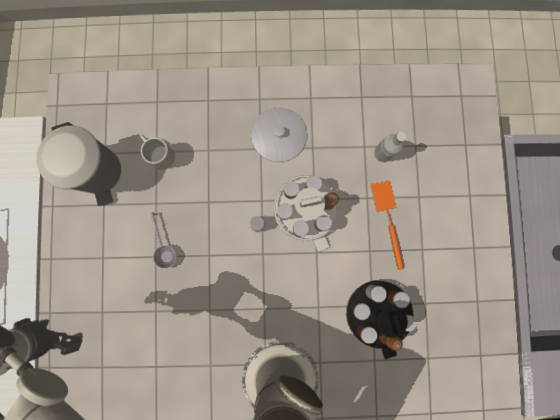

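The white carousel is at about (307,207) in top and (262,250) in scene. In top, the mill is at (331,200), the ledge at (321,242) and the salt pot at (257,224). The black look-alike is at (380,315). Next I'll look at enlarged crops.

Run:
```python
from h import *
t=cv2.imread('pics/top0.png')[165:260,240:350];s=cv2.imread('pics/scene0.png')[195:300,205:310]
cv2.imwrite('pics/crop.png',np.hstack([cv2.resize(t,None,fx=3.6,fy=3.6,interpolation=cv2.INTER_CUBIC)[:342],cv2.resize(s,None,fx=3.6,fy=3.6,interpolation=cv2.INTER_CUBIC)[:342]]))
```

```text
(no output)
```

View pics/crop.png

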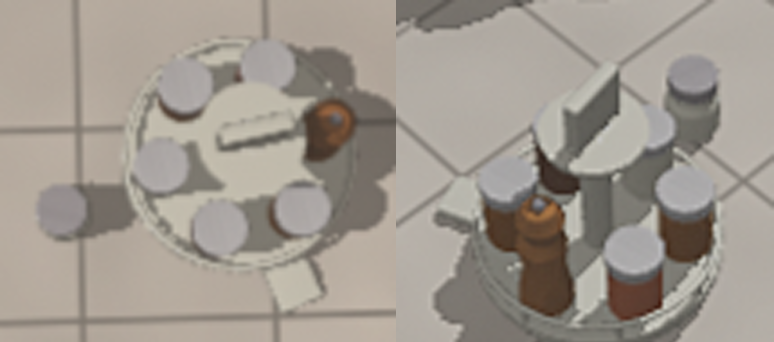

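The left half (top) shows the bar from crop (217,140) to (297,118), the mill tip at (335,118), and the ledge pointing down with its end at about (300,295). The right half (scene) shows the bar top from (567,105) to (615,68) and the mill tip at (538,200).

Run:
```python
from h import *
T=cam('top');S=cam('scene')
a=lambda x,y:(240+x/3.6,165+y/3.6)
b=lambda x,y:(205+(x-396)/3.6,195+y/3.6)
print('mill',tri(T,a(335,118),S,b(540,200)))
print('barend mill',tri(T,a(297,116),S,b(572,108)))
print('barend far',tri(T,a(218,136),S,b(612,68)))
print('ledge tip',onz(T,[a(299,296)],.012), 'ledge corners',onz(T,[a(275,310),a(326,290)],.012))
print('turntable c',onz(T,[a(240,153)],.03))
print('barmid',onz(T,[a(257,126)],.208))
print('salt',onz(T,[a(61,211)],.065))
```

```text
mill (array([ 0.53418111, -0.1594894 ,  0.14395742]), [np.float64(0.001825213110535885), np.float64(0.001825213110536021)])
barend mill (array([ 0.52827695, -0.12064674,  0.21053888]), [np.float64(0.0029465061038987605), np.float64(0.002946506103898809)])
barend far (array([ 0.51471485, -0.06559414,  0.19934355]), [np.float64(0.00014546924148468106), np.float64(0.0001454692414846387)])
ledge tip [[ 0.39706691 -0.14387663  0.012     ]] ledge corners [[ 0.38568964 -0.12276768  0.012     ]
 [ 0.40153456 -0.16735779  0.012     ]]
turntable c [[ 0.52008652 -0.09588747  0.03      ]]
barmid [[ 0.52014636 -0.09375801  0.208     ]]
salt [[0.4721055  0.05654717 0.065     ]]
```

arm_command(
  plan=[
    [0.02,-0.04,0.015,-0.12,1],
    [0.04,-0.08,0.03,-0.25,1],
    [0.06,-0.12,0.045,-0.37,1],
    [0.08,-0.16,0.06,-0.5,1],
    [0.1,-0.2,0.08,-0.62,1],
    [0.12,-0.24,0.09,-0.75,1],
    [0.14,-0.28,0.1,-0.87,1],
    [0.16,-0.31,0.11,-0.97,1],
  ],
  squeeze=20,
)

```text
time_s: 0.9
tcp_pos: [0.3687, 0.2238, 0.3415]
tcp_rot: [[-0.223, 0.975, 0.0], [0.975, 0.223, -0.0], [-0.0, -0.0, -1.0]]
ft_force: [0.6, 0.0, -0.5]
finger_gap: 0.0855
grasp_force: 0.0
```

arm_command(
  plan=[
    [0.02,-0.04,0,0,1],
    [0.04,-0.08,0,0,1],
    [0.06,-0.12,0,0,1],
    [0.08,-0.16,0,0,1],
    [0.1,-0.2,0,0,1],
    [0.12,-0.24,0,0,1],
    [0.14,-0.28,0,0,1],
    [0.15,-0.32,0,0,1],
  ],
)

```text
time_s: 1.7
tcp_pos: [0.5189, -0.0959, 0.3405]
tcp_rot: [[-0.228, 0.974, -0.001], [0.974, 0.228, 0.001], [0.001, -0.001, -1.0]]
ft_force: [0.1, 0.2, -0.5]
finger_gap: 0.0852
grasp_force: 0.0
```

arm_command(
  plan=[
    [0,0,0,0,1],
    [0,0,0,0,1],
    [0,0,0,0,1],
    [0,0,0,0,1],
    [0,0,0,0,1],
    [0,0,0,0,1],
    [0,0,0,0,1],
    [0,0,0,0,1],
  ],
)

```text
time_s: 2.5
tcp_pos: [0.5183, -0.0939, 0.3414]
tcp_rot: [[-0.228, 0.974, 0.0], [0.974, 0.228, -0.0], [-0.0, 0.0, -1.0]]
ft_force: [-0.7, 0.1, -1.5]
finger_gap: 0.0854
grasp_force: 0.0
```

Run:
```python
from h import *
o=readout.get_obs();i=get_image('wrist');cv2.imwrite('pics/w1.png',i)
import json;json.dump({k:np.array(o[k]).tolist() for k in('tcp_pos','tcp_rot')},open('w1.json','w'))
c=cam('wrist',o);print(o['tcp_pos'],o['tcp_rot'],o['time_s'],c[2])
print(proj(c,[[.52,-.095,.208],[.534,-.1595,.146],[.528,-.12,.208]]))
```

```text
[ 0.51834717 -0.0938863   0.3413556 ] [[-2.28336390e-01  9.73582296e-01  7.78268235e-05]
 [ 9.73582297e-01  2.28336393e-01 -3.90918251e-05]
 [-5.58298051e-05  6.68447314e-05 -9.99999996e-01]] 2.5 [ 0.50071084 -0.0184096   0.48351206]
[[286.87515131 200.85084621]
 [285.41949617 247.74989846]
 [289.45380478 232.46242641]]
```

View pics/w1.png

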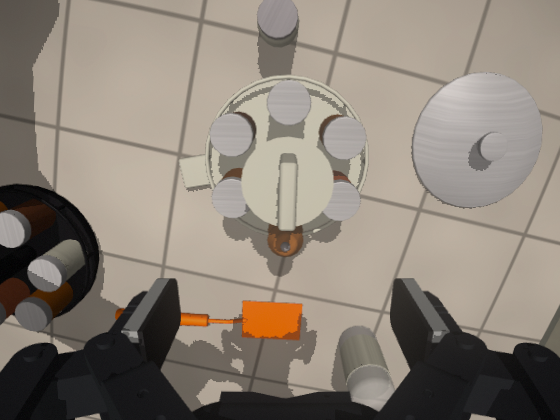

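The bar runs vertically in the picture from about (288,155) to (288,230), in line with the jaws. The mill tip is at (285,246), and the ledge is at left with its end at about (183,176). I'll enlarge it to refine.

Run:
```python
from h import *
w=cv2.imread('pics/w1.png')[65:265,170:380]
w=cv2.convertScaleAbs(w,alpha=1.6,beta=-140)
cv2.imwrite('pics/crop2.png',cv2.resize(w,None,fx=2.9,fy=2.9,interpolation=cv2.INTER_CUBIC))
```

```text
(no output)
```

View pics/crop2.png

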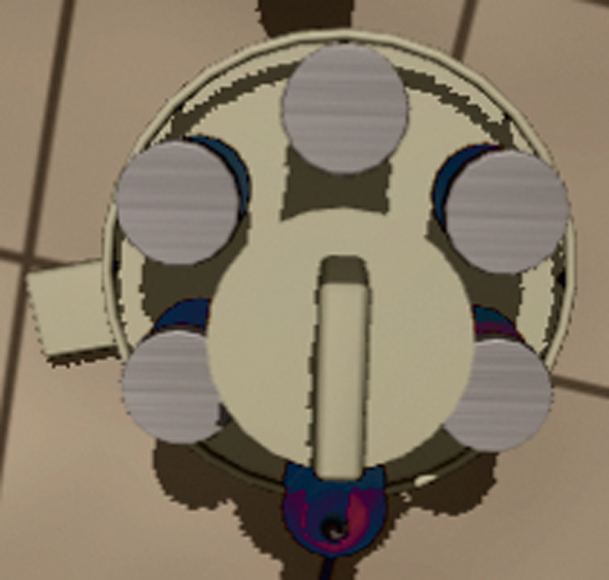

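Crop results: the bar's top face ends are at (343,283) and (339,480), the mill tip at (334,523), and the ledge's outer corners at (28,270) and (45,352). The cap centres are at (345,108), (179,202), (507,212) and (180,387).

Run:
```python
from h import *
import json
o=json.load(open('w1.json'));W=cam('wrist',o)
k=lambda *p:[(170+x/2.9,65+y/2.9) for x,y in p]
T=cam('top');S=cam('scene')
a=lambda x,y:(240+x/3.6,165+y/3.6); b=lambda x,y:(205+(x-396)/3.6,195+y/3.6)
ang=lambda v:np.degrees(np.arctan2(v[1],v[0]))
B=onz(W,k((343,283),(339,480)),.208);print('bar',B.round(4),B.mean(0),np.linalg.norm(B[1]-B[0]),ang(B[1]-B[0]))
print('mill W/T',tri(W,k((334,523))[0],T,a(335,118)),onz(W,k((334,523)),.146))
print('barend tri W/S',tri(W,k((339,480))[0],S,b(570,108)),tri(W,k((343,283))[0],S,b(612,68)))
print('plate',onz(W,k((341,343)),.158))
C=onz(W,k((345,108),(507,212),(179,202),(180,387),(497,390)),.093)
ax=(C[2]+C[1])/2; 
A=np.c_[2*C[:,:2],np.ones(5)];s=np.linalg.lstsq(A,(C[:,:2]**2).sum(1),rcond=None)[0]
print('axis caps',s[:2],np.sqrt(s[2]+s[:2]@s[:2])); print([round(ang(c[:2]-s[:2]),1) for c in C])
L=onz(W,k((28,270),(45,352)),.012);print('ledge',L.round(4),np.linalg.norm(L[1]-L[0]))
m=L.mean(0)
for x in(s[:2],B.mean(0)[:2]):print('ledge ang',ang(m[:2]-x),np.linalg.norm(m[:2]-x))
d=L[1]-L[0];print('normal of end',ang([-d[1],d[0]]),ang([d[1],-d[0]]))
U=onz(W,k((28,270),(103,260)),.012);print('side',ang(U[0]-U[1]))
```

```text
bar [[ 0.5142 -0.0657  0.208 ]
 [ 0.5256 -0.1189  0.208 ]] [ 0.51990426 -0.09225814  0.208     ] 0.05441687242956168 -77.83310212723697
mill W/T (array([ 0.53453621, -0.16271426,  0.13222596]), [np.float64(3.649297130330326e-05), np.float64(3.649297130311338e-05)]) [[ 0.53317508 -0.15704896  0.146     ]]
barend tri W/S (array([ 0.52640189, -0.11835349,  0.20754812]), [np.float64(0.0009687487139853679), np.float64(0.0009687487139852459)]) (array([ 0.51500705, -0.06651327,  0.20040625]), [np.float64(0.0006457576500302866), np.float64(0.0006457576500303473)])
plate [[ 0.52034455 -0.09270602  0.158     ]]
axis caps [ 0.52020707 -0.0921262 ] 0.06869078358962938
[np.float64(101.8), np.float64(41.6), np.float64(161.2), np.float64(-138.2), np.float64(-16.6)]
ledge [[ 0.3859 -0.1251  0.012 ]
 [ 0.3991 -0.1605  0.012 ]] 0.037832567499751835
ledge ang -158.35180168248615 0.13739269629770365
ledge ang -158.356369430742 0.13706257848923045
normal of end 20.409849219538717 -159.59015078046127
side -159.70104299040676
```

Bar top is at z≈0.205 and the axis at (0.520, -0.0923). The mill is at −78.0° and the ledge at −159°, so the turn needed is about −1.41 rad. I'll descend now.

arm_command(
  plan=[
    [0.002,0.0015,-0.02,-0.02,1],
    [0.002,0.0015,-0.05,-0.02,1],
    [0.002,0.0015,-0.08,-0.02,1],
    [0.002,0.0015,-0.11,-0.02,1],
    [0.002,0.0015,-0.135,-0.02,1],
    [0.002,0.0015,-0.155,-0.02,1],
    [0.002,0.0015,-0.168,-0.02,1],
    [0.002,0.0015,-0.168,-0.02,1],
  ],
  squeeze=20,
)

```text
time_s: 3.35
tcp_pos: [0.5192, -0.0921, 0.1714]
tcp_rot: [[-0.208, 0.978, -0.004], [0.978, 0.208, 0.001], [0.002, -0.003, -1.0]]
ft_force: [0.5, 1.0, -0.9]
finger_gap: 0.0854
grasp_force: 0.0
```

arm_command(
  plan=[
    [0,0,0,0,0.7],
    [0,0,0,0,0.5],
    [0,0,0,0,0.35],
    [0,0,0,0,0.25],
    [0,0,0,0,0.2],
    [0,0,0,0,0.15],
    [0,0,0,0,0.1],
    [0,0,0,0,0],
  ],
  squeeze=20,
)

```text
time_s: 4.15
tcp_pos: [0.52, -0.0928, 0.1737]
tcp_rot: [[-0.209, 0.978, -0.001], [0.978, 0.209, -0.0], [-0.0, -0.001, -1.0]]
ft_force: [-5.4, -0.6, 6.0]
finger_gap: 0.0139
grasp_force: 21.1
```

arm_command(
  plan=[
    [0,0,0,0,0],
    [0,0,0,0,0],
    [0,0,0,0,0],
    [0,0,0,0,0],
    [0,0,0,0,0],
    [0,0,0,0,0],
    [0,0,0,0,0],
    [0,0,0,0,0],
  ],
)

```text
time_s: 4.95
tcp_pos: [0.52, -0.0928, 0.1737]
tcp_rot: [[-0.209, 0.978, -0.001], [0.978, 0.209, -0.0], [-0.0, -0.001, -1.0]]
ft_force: [-5.5, -0.2, 5.8]
finger_gap: 0.014
grasp_force: 21.1
```

arm_command(
  plan=[
    [0,0,0,-0.06,0],
    [0,0,0,-0.15,0],
    [0,0,0,-0.25,0],
    [0,0,0,-0.35,0],
    [0,0,0,-0.45,0],
    [0,0,0,-0.55,0],
    [0,0,0,-0.64,0],
    [0,0,0,-0.7,0],
  ],
)

```text
time_s: 5.75
tcp_pos: [0.5201, -0.0928, 0.1737]
tcp_rot: [[0.473, 0.881, -0.001], [0.881, -0.473, -0.0], [-0.001, -0.0, -1.0]]
ft_force: [-4.2, -1.6, 5.2]
finger_gap: 0.0136
grasp_force: 21.2
```

arm_command(
  plan=[
    [0,0,0,-0.06,0],
    [0,0,0,-0.15,0],
    [0,0,0,-0.25,0],
    [0,0,0,-0.35,0],
    [0,0,0,-0.45,0],
    [0,0,0,-0.55,0],
    [0,0,0,-0.65,0],
    [0,0,0,-0.71,0],
  ],
)

```text
time_s: 6.55
tcp_pos: [0.5201, -0.0929, 0.1737]
tcp_rot: [[0.933, 0.359, -0.001], [0.359, -0.933, -0.001], [-0.001, 0.0, -1.0]]
ft_force: [-3.7, -0.7, 5.6]
finger_gap: 0.0135
grasp_force: 21.1
```

arm_command(
  plan=[
    [0,0,0,0,0],
    [0,0,0,0,0],
    [0,0,0,0,0],
    [0,0,0,0,0],
    [0,0,0,0,0],
    [0,0,0,0,0],
    [0,0,0,0,0],
    [0,0,0,0,0],
  ],
)

```text
time_s: 7.35
tcp_pos: [0.5202, -0.0928, 0.1737]
tcp_rot: [[0.932, 0.362, -0.001], [0.362, -0.932, -0.0], [-0.001, 0.0, -1.0]]
ft_force: [-4.6, -0.5, 5.1]
finger_gap: 0.0139
grasp_force: 21.2
```

Run:
```python
from h import *
import json
o=readout.get_obs();json.dump({k:np.array(o[k]).tolist() for k in('tcp_pos','tcp_rot')},open('w2.json','w'))
i=get_image('wrist');t=get_image('top');s=get_image('scene')
r=lambda a:cv2.resize(a,(390,292),interpolation=cv2.INTER_CUBIC)
for n,x in(('w2',i),('t2',t),('s2',s)):cv2.imwrite(f'pics/{n}.png',x)
z=np.hstack([cv2.resize(x,(395,380),interpolation=cv2.INTER_CUBIC) for x in(t[165:260,240:340],s[195:295,205:309])])
cv2.imwrite('pics/c3.png',z)
```

```text
(no output)
```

View pics/w2.png

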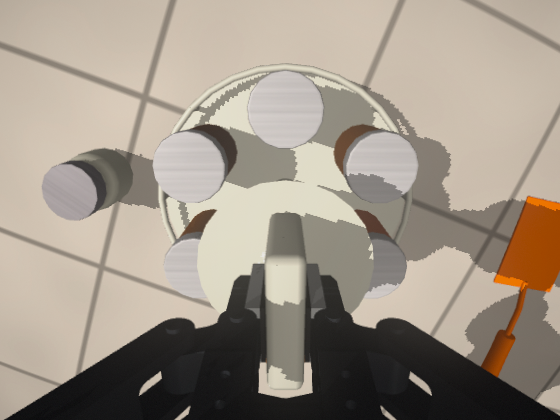

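View pics/c3.png

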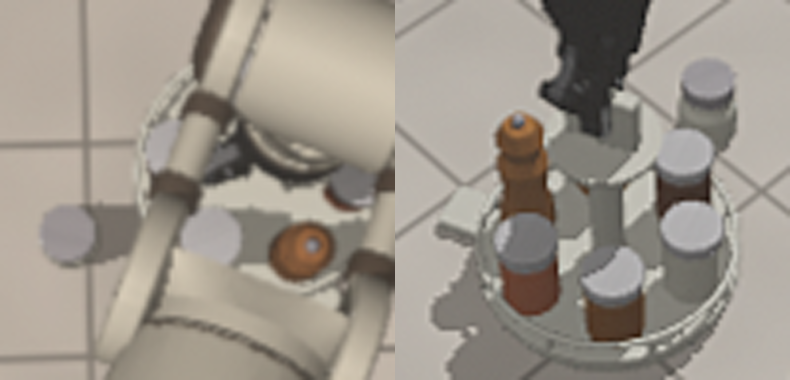

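In the wrist picture the fingers hold the bar, with caps at (286,109), (190,166) and (381,166). The mill tip is at (312,244) in the top crop and (517,121) in the scene crop, over the ledge side. I'll check it numerically.

Run:
```python
from h import *
import json
W=cam('wrist',json.load(open('w2.json')));T=cam('top');S=cam('scene')
t=(240+312/3.95,165+244/4);s=(205+122/3.798,195+121/3.8)
print(tri(T,t,S,s),onz(T,[t],.146),onz(S,[s],.146))
C=onz(W,[(286,109),(190,166),(381,166)],.093)[:,:2]
ax=np.array([.5203,-.0924]);d=C-ax;print(np.hypot(*d.T),np.degrees(np.arctan2(d[:,1],d[:,0])))
print('target',ax+.069*np.array([np.cos(np.radians(-159)),np.sin(np.radians(-159))]))
```

```text
(array([ 0.45603465, -0.11834192,  0.13968268]), [np.float64(0.0008238320285056551), np.float64(0.0008238320285056655)]) [[ 0.45513234 -0.11824762  0.146     ]] [[ 0.46089478 -0.12090302  0.146     ]]
[0.06915971 0.06786945 0.06902804] [ 20.40612101  79.6709808  -37.81929019]
target [ 0.45588295 -0.11712739]
```

The mill measures −159.2° against the ledge's −159°, and the tip is within about 2 mm of the spot. The grip is steady at 21 N, so I'm handing in.

```bash
python3 -c "
from bench import arm;print(arm.job_done())"
```

```text
the job is handed in; nothing more can be done
None
```

I turned the carousel about 81° clockwise, which put the pepper mill squarely over the ledge (tip about 2 mm from the front spot by my camera measurements), and handed the job in with the fingers still holding the bar at 21 N; the judge's verdict was not shown.

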